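Move the charged battery pack from the charging dock into the curing station

TASK

The charged battery pack is latched down in the small charging dock. Press it gently down and let go so that the push-push catch releases it and it springs up free, lift it out, stand it in the curing station's empty battery well and press it gently down until the catch there holds it when you let go. Never force it against the bottom of a well, and leave the other things on the counter where they are.

Things in the scene. Friction and masses are not known exactly. Their poses are not given: they have to be found in the camera images.
- pack_center (a point): centre of the loose battery pack: upright dark plastic block, 28 mm (own x) x 60 mm (own y) x 80 mm tall (z), so its flat top is 40 mm above this point; pale paper labels on the two broad sides; 0.2 to 0.3 kg. It fits a well either way round. It starts latched down in the charging dock.
- pack: the same battery pack; origin under the centre of its foot. Standing on a cradle that is out, its top is 43 mm above the well's mouth, and can be gripped across its 28 mm side. The pack lies loose on the cradle.
- dock: charging dock: fixed grey block 130 x 130 x 100 mm (x, y, z), the well in the middle of its top, black cooling ribs on its -x face, a low black plug 50 x 50 x 40 mm against its +x face; origin under its centre.
- dock_mouth (a point): centre of the mouth of the dock's well, level with its flat top; z up, x along the pack's 28 mm side, y along its 60 mm side. Sprung cradle with push-push catch: latched, the pack's top is 13 to 16 mm above the mouth. Pressed 5 mm deeper and let go it springs up to 43 mm; under 4 mm it stays latched; a rigid stop lies about 6 mm below the latched height. Over 40 N does damage.
- station: curing station: fixed black block 170 x 290 x 100 mm (x, y, z), toggle switch on its -x face, origin under its centre. On top a clear round turntable cover, 140 mm wide, 93 mm tall with its knob, at own y +60 mm; the battery well at own y -95 mm, 31 x 63 mm with a 5 mm chamfer and flat steel bezel. Both cradles push up with 5 N (out) to 10 N (stop); a slow press (2 cm/s) takes under 12 N, so 15 N means the stop.
- bay_mouth (a point): centre of the mouth of the station's battery well, level with its flat top; axes as at dock_mouth. Same cradle and catch, empty and out. The catch takes at 28 to 37 mm below out (differs by unit, unseen: press by feel), a rigid stop follows within 3 mm. Let go, the pack rises 3 to 6 mm and stays, top 9 to 18 mm above the mouth; let go too soon, or pressed again, it comes out. Over 40 N does damage.
- parts_bin: red plastic open parts bin, 190 x 130 x 75 mm, empty; origin under its centre (bystander, leave it in its place).
- glass_bottle: empty clear glass bottle with steel twist cap, 56 mm wide, 170 mm tall; origin under its centre (bystander, leave it in its place).
- clamp: wooden hand-screw clamp lying flat: two parallel bars 120 mm long joined by two steel screws, 70 mm wide, 30 mm high; origin under its centre (bystander, leave it in its place).
- hub: small grey printed hub, 44 mm wide, 24 mm high; origin under its centre (bystander, leave it in its place).
- jar: amber jar with steel lid, 60 mm wide, 80 mm tall; origin under its centre (bystander, leave it in its place).
- scraper: spatula-like scraper lying flat (bystander, leave it in its place).
- cup: steel cup, 72 mm wide, 85 mm tall; origin under its centre (bystander, leave it in its place).
Not all that is in view belongs to the job. Of the things that look like the pack, the smallest one is meant. What is shaped like the dock but blue is not meant.

How it is judged (in metres and radians):
On the way, in this order (a step that is already met when the one before it is completed fails the run):
1. the pack has sprung up in the dock and stands there free, not touched by the fingers (horizontal distance between pack_center and dock_mouth below 0.008 m and angle between pack_center's own z axis and vertical below 0.12 rad and z of pack_center in the frame of dock_mouth between -0.008 and 0.012 m and contact force between the fingers and pack below 0.3 N), for 0.2 s.
2. the pack stands upright in the station's well (horizontal distance between pack_center and bay_mouth below 0.008 m and angle between pack_center's own z axis and vertical below 0.12 rad and z of pack_center in the frame of bay_mouth below 0.012 m), for 0.1 s.
At the end, for the whole second after the job is handed in: The pack is upright (within 0.12 rad) in the station's well (within 8 mm of its centre), held down by the catch with its top less than 30 mm above the mouth (it stands 43 mm above if the catch does not hold), at rest and not touched (horizontal distance between pack_center and bay_mouth below 0.008 m and angle between pack_center's own z axis and vertical below 0.12 rad and z of pack_center in the frame of bay_mouth below -0.01 m and linear speed of pack below 0.02 m/s and contact force between the fingers and pack below 0.3 N).
It fails at once if the pack is pressed against the dock with more than 40 N (contact force between pack and dock above 40 N).
It fails at once if the pack is pressed against the station with more than 40 N (contact force between pack and station above 40 N).
It fails at once if another thing on the counter is moved by more than 30 mm (distance of any of parts_bin, glass_bottle, clamp, hub, jar, scraper, cup from where it was at the start of the episode above 0.03 m).
It also fails if it takes over 58 s, if anything falls off the work surface, if the arm or the gripper's body presses on something with over 40 N, if the wrist force passes 120 N, or if a joint passes its speed limit or range.

ROBOT

A 6-joint arm with a two-finger parallel gripper is mounted at the origin on the work surface. World frame = base frame: x ahead of the robot, y to its left, z up, the work surface at z = 0. Lengths are in mm, angles in degrees, forces in N, time in s.
With the tool pointing down it reaches from about 300 to 850 mm from the base axis. Payload 4.2 kg.
Tool frame: the origin (TCP) lies at the very end of the fingers, on their centre line; the grasp point (between the pads) lies 19 mm behind it (env.grip_point_offset is the distance from the TCP to the grasp point, in mm); z points along the fingers, y is the line along which they close (so a half turn about z gives the same grasp; the last joint's range is limited). The gripper opens to 91 mm and grips with 3 to 60 N. Pads are 32 mm wide; open, the fingers measure 118 mm over their backs; the gripper's body (76 mm by 178 mm) begins 60 mm behind the grasp point.
Start: joints at [-1.146, 18.312, 89.639, -0, 72.044, -1.146], TCP at [575.016, 0, 213.976] pointing down, gripper open.
Joint ranges: [-177.97, 177.97], [-48.28, 115.42], [12.27, 149.76], [-77.06, 257.06], [2.81, 150.46], [-146.56, 146.56]. Speed limits (degrees/s): [147.25, 147.25, 180, 180, 180, 180].

INTERFACE

Orientations are given as [roll, pitch, yaw] about the fixed x, y, z axes, in that order (R = Rz(yaw) Ry(pitch) Rx(roll)).
In Python, from workcell import env gives the robot as it stands. The module is installed in compiled form; this text tells all that it offers.
- The arm moves only by the tool arm_command, never from a script. Its argument "rows" is a list of rows, each an object with "delta_pos": the shift along the tool's x, y, z in mm, a list of three; "roll": the turn about the tool's z in units of 5 degrees (1.0 is 5 degrees); "jaw": the opening in per cent of the stroke, from 0 (shut) to 100 (fully open). A call has 1 to 20 rows; each row is the pose to reach, as a shift and turn from the pose commanded when the call began, along the tool's axes at that moment; what a row does not reach only later rows make up. A row lasts 1/12 s, in which the tool goes at most 41.7 mm and 7.16 degrees, less where a joint would pass 70% of its speed; a pose out of reach is approached as far as the arm can. A call with a gripper value outside its range is refused whole. The fingers move at their own pace and stop on an object; "squeeze" is the grip in N (left out, the last holds). Time passes only in rows, so rows that repeat a pose let the fingers close. It gives the time, the measured TCP pose, the force, the opening and the grip force at its end, in the units of the state.
- env.state(): the state, without advancing time (a new reading comes with each control period).
- env.grab_frame(name): name is "scene" or "side" or "wrist"; returns a dict with "img" (400x640x3 uint8, blue, green, red), "z_map" (400x640 float32, mm along the optical axis (not along the pixel's ray), 0 where there is no reading), "fov_y" (degrees; the focal length in pixels is half the picture's height over the tangent of half this angle, whatever the lens; pixels are square), "cx", "cy" (the principal point, pixels), "R" (3x3) and "t" (3): a world point X has camera coordinates R X + t; the wrist camera has in their place "T_tool_cam" (4x4, takes a point from camera to tool coordinates, whose origin is the TCP and whose axes are the flange's). Camera axes: x right, y down, z forward; pixel columns grow to the right and rows downward; lengths in mm; the calibration is good to about 2 mm. A picture is of the moment at which its call begins: read the wrist's pose just before it.
- env.job_done(): hands the job in; it is judged then, once.
The state is a dict: "time_s": time; "qpos": joint angles; "qvel": joint speeds; "effort": joint torques, N m; "ee_pos": TCP position; "ee_rot": TCP orientation; "force": force on the tool from outside, world axes, zero at the start; "torque": the same for the moment, N m; "gripper_width": finger opening in mm; "gripper_force": force on a finger pad.
Only numpy, scipy, OpenCV 4.12 (cv2) and the standard library are available. Lean on these libraries where they do the work, as an engineer would, in place of code of your own. Each camera call takes 0.05 s, during which the arm holds its last target. There are 200 camera calls.

## Working session

There is one attempt and no reset: what is moved stays moved. The work goes in short steps, Python scripts to look and compute and a tool call to move; the robot and the scene stay as the last step left them, time stands still between calls to the robot, and variables do not carry over. Pictures are saved under pics/ and viewed, at most 10 in all, crops included, and the job is handed in when it is done.

Besides the shell and the picture viewer there is one more tool, called after "Request:" in YAML: its name, and indented under it one key for each argument. arm_command: Moves the arm, as the interface text tells. Its arguments: {"type":"object","properties":{"rows":{"type":"array"},"squeeze":{"type":"number"}},"required":["rows"]}

```bash
mkdir -p pics
cat > h.py <<'E'
import numpy as np, cv2
from scipy.spatial.transform import Rotation as Ro
from workcell import env
def grab(n):
    s=env.state(); f=env.grab_frame(n); h,w=f["z_map"].shape
    F=h/2/np.tan(np.radians(f["fov_y"])/2)
    v,u=np.mgrid[:h,:w]; z=f["z_map"].astype(float)
    P=np.stack([(u-f["cx"])/F*z,(v-f["cy"])/F*z,z],-1)
    if "R" in f: W=(P-np.array(f["t"]))@np.array(f["R"])
    else:
        T=np.array(f["T_tool_cam"]); R=Ro.from_euler("xyz",s["ee_rot"],degrees=True).as_matrix()
        W=(P@T[:3,:3].T+T[:3,3])@R.T+np.array(s["ee_pos"])
    W[z<=0]=np.nan
    return f["img"],W,s
E
python3 - <<'E'
from h import *
print(env.state())
for n in("scene","side"):
    i,W,s=grab(n); cv2.imwrite(f"pics/{n}0.png",i); np.save(f"{n}0.npy",W)
E
```

```text
{'time_s': 0.0, 'qpos': array([-1.14897902e+00,  1.83528726e+01,  8.97062812e+01,  5.06512206e-04,
        7.20417742e+01, -1.14437844e+00]), 'qvel': array([-0.03328898,  0.00358193,  0.02772795, -0.01172825, -0.06399151,
       -0.02021085]), 'effort': array([-5.01459035e-04, -4.12465632e+01, -2.31973493e+01,  7.28826877e-02,
        4.58198413e-02, -1.41870069e-04]), 'ee_pos': array([ 5.74508389e+02, -1.72935514e-02,  2.13108763e+02]), 'ee_rot': array([-1.79899102e+02, -2.49718099e-03,  8.99952406e+01]), 'force': array([-0.23863666, -1.01176811,  0.01674543]), 'torque': array([0.00403949, 0.06473277, 0.05130945]), 'gripper_force': 0.0, 'gripper_width': 91.20943457669966}
```

View pics/scene0.png

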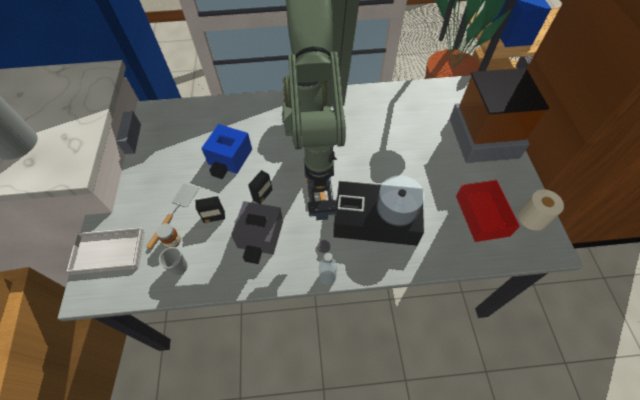

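View pics/side0.png

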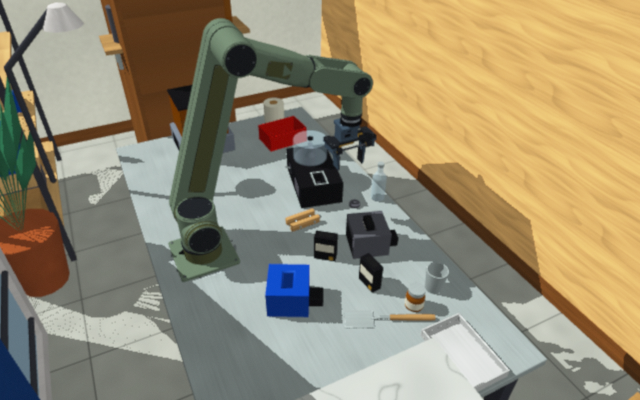

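The scene picture shows the grey dock at (257,225) with its plug at (252,255). The station's well bezel is at (351,203), its cover at (401,200), and the blue decoy dock at (228,148). Next I measure the top faces.

Run:
```python
from h import *
for n,(pts) in {"scene":[(256,220),(240,222),(257,237),(351,203),(345,225),(252,255)],"side":[(369,224),(319,178),(362,240)]}.items():
    W=np.load(n+"0.npy")
    for u,v in pts: print(n,u,v,W[v,u].round(0))
    z=W[...,2]; m=((abs(z-100)<7)).astype(np.uint8)
    k,l,st,c=cv2.connectedComponentsWithStats(m)
    for j in range(1,k):
        if st[j,4]>150:
            p=W[l==j][:,:2].astype(np.float32); print(n,st[j],cv2.minAreaRect(p),np.nanmedian(z[l==j]))
```

```text
scene 256 220 [ 553. -207.  116.]
scene 240 222 [ 546. -262.  100.]
scene 257 237 [ 608. -206.  103.]
scene 351 203 [495. 114.  71.]
scene 345 225 [591.  79.  96.]
scene 252 255 [ 642. -232.   45.]
scene [  0   0 139  64 440] ((-456.9767150878906, -966.4445190429688), (336.8362731933594, 685.5631103515625), 37.920780181884766) 100.33143746451377
scene [181   0  61   9 153] ((-731.6956176757812, -425.80010986328125), (38.26824951171875, 298.3280029296875), 6.236127853393555) 99.61094859661848
scene [  0  82 128 126 490] ((177.5892333984375, -790.3433227539062), (286.69268798828125, 670.2868041992188), 60.697998046875) 100.20233979170533
scene [458 104  69  40 199] ((250.42416381835938, 648.2201538085938), (277.1065979003906, 142.83285522460938), 44.91450881958008) 100.45218576132396
scene [541 115  99  49 314] ((377.4485778808594, 976.9208984375), (351.0418701171875, 175.16043090820312), 50.30140686035156) 99.90678282748915
scene [201 124  47  35 869] ((186.18814086914062, -325.8073425292969), (133.69525146484375, 136.73292541503906), 64.43267822265625) 99.82165425010623
scene [248 17
[... 1009 characters left out ...]
927734375, 195.65440368652344), (305.2640686035156, 171.2472381591797), 77.91554260253906) 97.03529838808228
side [347 211  45  29 780] ((546.0947265625, -214.3951873779297), (139.4691925048828, 131.63172912597656), 72.57666778564453) 97.14870081662873
side [314 231  24  11 192] ((382.6586608886719, -204.01263427734375), (42.842037200927734, 77.88716888427734), 52.18696975708008) 100.18073762672168
side [361 253  23  21 231] ((458.5124206542969, -379.3119812011719), (40.26803207397461, 80.72660827636719), 7.982845306396484) 99.80860422816434
side [ 266  264   44   35 1134] ((187.63638305664062, -329.2975769042969), (139.29534912109375, 130.15196228027344), 63.436946868896484) 97.166342995735
```

Request:
arm_command:
  rows:
    - {"delta_pos": [-35,-5,-30],"roll": 0.6,"jaw": 0}
    - {"delta_pos": [-70,-10,-47],"roll": 1.2,"jaw": 0}
    - {"delta_pos": [-105,-15,-47],"roll": 1.8,"jaw": 0}
    - {"delta_pos": [-140,-20,-47],"roll": 2.4,"jaw": 0}
    - {"delta_pos": [-175,-25,-47],"roll": 3.0,"jaw": 0}
    - {"delta_pos": [-211,-30,-47],"roll": 3.34,"jaw": 0}
    - {"delta_pos": [-211,-30,-47],"roll": 3.34,"jaw": 0}
    - {"delta_pos": [-211,-30,-47],"roll": 3.34,"jaw": 0}
    - {"delta_pos": [-211,-30,-47],"roll": 3.34,"jaw": 0}
    - {"delta_pos": [-211,-30,-47],"roll": 3.34,"jaw": 0}

```text
time_s: 0.93
ee_pos: [545.1, -209.9, 260.7]
ee_rot: [-180.0, -0.0, 73.4]
force: [-0.5, -0.4, 0.5]
gripper_width: 27.4
gripper_force: 0.0
```

Run:
```python
from h import *
i,W,s=grab("wrist"); cv2.imwrite("pics/w1.png",i); np.save("w1.npy",W)
print(s["ee_pos"],s["ee_rot"],s["force"])
z=W[...,2]
for lo,hi in((95,106),(108,125)):
    k,l,st,c=cv2.connectedComponentsWithStats(((z>lo)&(z<hi)).astype(np.uint8))
    for j in range(1,k):
        if st[j,4]>300:
            p=W[l==j]; print(st[j],cv2.minAreaRect(p[:,:2].astype(np.float32)),np.median(p,0))
```

```text
[ 545.07862286 -209.90312108  260.7483563 ] [-1.79969760e+02 -3.12571737e-02  7.33739265e+01] [-0.46657913 -0.37556525  0.50567462]
[  258   127   120   113 10108] ((543.6100463867188, -211.14739990234375), (129.8535614013672, 130.28260803222656), 73.02156066894531) [ 545.34513505 -197.9458234   100.16713588]
[ 144  191   74   43 1857] ((380.83331298828125, -201.0299072265625), (36.58521270751953, 77.17185974121094), 51.54257583618164) [ 377.90522945 -196.37439785  103.63710364]
[106 304  29  17 381] ((253.72862243652344, -298.6220397949219), (20.490144729614258, 34.715816497802734), 63.128787994384766) [ 256.2298874  -297.93750655  100.21430105]
[ 305  161   26   55 1404] ((544.0966186523438, -211.41839599609375), (60.444156646728516, 27.49256134033203), 72.92989349365234) [ 544.2583715  -209.86215946  115.87115405]
```

View pics/w1.png

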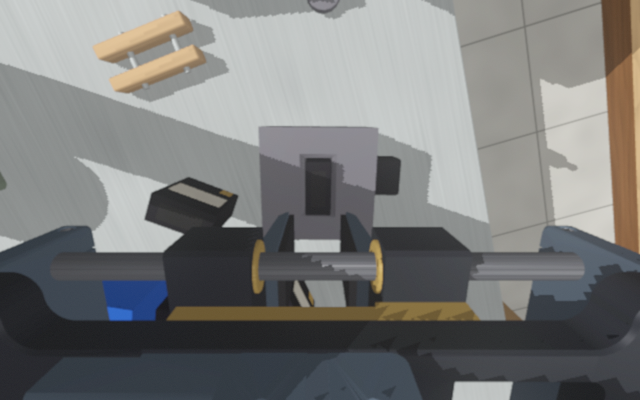

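The wrist picture shows the pack in the dock well at (318,186). It measures (544,-211), with its top at z=116 and yaw -17°. This fits the given sizes, so I go down above it.

Request:
arm_command:
  rows:
    - {"delta_pos": [-1.5,-0.5,30],"roll": 0,"jaw": 0}
    - {"delta_pos": [-1.5,-0.5,60],"roll": 0,"jaw": 0}
    - {"delta_pos": [-1.5,-0.5,90],"roll": 0,"jaw": 0}
    - {"delta_pos": [-1.5,-0.5,115],"roll": 0.07,"jaw": 0}
    - {"delta_pos": [-1.5,-0.5,130],"roll": 0.07,"jaw": 0}
    - {"delta_pos": [-1.5,-0.5,137],"roll": 0.07,"jaw": 0}
    - {"delta_pos": [-1.5,-0.5,139],"roll": 0.07,"jaw": 0}
    - {"delta_pos": [-1.5,-0.5,139],"roll": 0.07,"jaw": 0}
    - {"delta_pos": [-1.5,-0.5,139],"roll": 0.07,"jaw": 0}
    - {"delta_pos": [-1.5,-0.5,139],"roll": 0.07,"jaw": 0}

```text
time_s: 1.82
ee_pos: [545.1, -212.4, 123.4]
ee_rot: [179.8, 0.0, 73.0]
force: [0.7, -0.4, -0.0]
gripper_width: 0.7
gripper_force: 0.0
```

Request:
arm_command:
  rows:
    - {"delta_pos": [0,0,1.5],"roll": 0,"jaw": 0}
    - {"delta_pos": [0,0,3],"roll": 0,"jaw": 0}
    - {"delta_pos": [0,0,4.5],"roll": 0,"jaw": 0}
    - {"delta_pos": [0,0,6],"roll": 0,"jaw": 0}
    - {"delta_pos": [0,0,7],"roll": 0,"jaw": 0}
    - {"delta_pos": [0,0,7],"roll": 0,"jaw": 0}
    - {"delta_pos": [0,0,7],"roll": 0,"jaw": 0}

```text
time_s: 2.4
ee_pos: [544.2, -212.4, 115.2]
ee_rot: [180.0, 0.0, 72.9]
force: [-0.7, 0.7, 3.2]
gripper_width: 0.4
gripper_force: 1.5
```

Request:
arm_command:
  rows:
    - {"delta_pos": [0,0,1],"roll": 0,"jaw": 0}
    - {"delta_pos": [0,0,2],"roll": 0,"jaw": 0}
    - {"delta_pos": [0,0,3],"roll": 0,"jaw": 0}
    - {"delta_pos": [0,0,3],"roll": 0,"jaw": 0}
    - {"delta_pos": [0,0,3],"roll": 0,"jaw": 0}

```text
time_s: 2.82
ee_pos: [544.3, -212.4, 112.7]
ee_rot: [179.9, 0.0, 73.0]
force: [-1.8, 0.5, 5.9]
gripper_width: 0.8
gripper_force: 3.1
```

Request:
arm_command:
  rows:
    - {"delta_pos": [0,0,1],"roll": 0,"jaw": 0}
    - {"delta_pos": [0,0,1.7],"roll": 0,"jaw": 0}
    - {"delta_pos": [0,0,1.7],"roll": 0,"jaw": 0}
    - {"delta_pos": [0,0,1.7],"roll": 0,"jaw": 0}

```text
time_s: 3.15
ee_pos: [544.3, -212.4, 111.1]
ee_rot: [179.9, 0.0, 73.0]
force: [-1.4, 0.4, 5.9]
gripper_width: 0.4
gripper_force: 3.1
```

Request:
arm_command:
  rows:
    - {"delta_pos": [0,0,0.7],"roll": 0,"jaw": 0}
    - {"delta_pos": [0,0,0.7],"roll": 0,"jaw": 0}
    - {"delta_pos": [0,0,0.7],"roll": 0,"jaw": 0}

```text
time_s: 3.4
ee_pos: [544.4, -212.5, 110.5]
ee_rot: [179.9, 0.0, 72.9]
force: [-1.1, 0.4, 7.4]
gripper_width: 0.5
gripper_force: 3.4
```

Request:
arm_command:
  rows:
    - {"delta_pos": [0,0,0.6],"roll": 0,"jaw": 0}
    - {"delta_pos": [0,0,0.6],"roll": 0,"jaw": 0}
    - {"delta_pos": [0,0,0.6],"roll": 0,"jaw": 0}

```text
time_s: 3.65
ee_pos: [544.4, -212.5, 109.9]
ee_rot: [179.9, 0.0, 72.9]
force: [-1.2, 0.4, 6.0]
gripper_width: 0.6
gripper_force: 3.4
```

Request:
arm_command:
  rows:
    - {"delta_pos": [0,0,-6],"roll": 0,"jaw": 0}
    - {"delta_pos": [0,0,-12],"roll": 0,"jaw": 0}
    - {"delta_pos": [0,0,-18],"roll": 0,"jaw": 0}
    - {"delta_pos": [0,0,-24],"roll": 0,"jaw": 0}
    - {"delta_pos": [0,0,-30],"roll": 0,"jaw": 0}
    - {"delta_pos": [0,0,-40],"roll": 0,"jaw": 0}
    - {"delta_pos": [0,0,-70],"roll": 0,"jaw": 0}
    - {"delta_pos": [0,0,-105],"roll": 0,"jaw": 0}
    - {"delta_pos": [0,0,-140],"roll": 0,"jaw": 0}
    - {"delta_pos": [0,0,-150],"roll": 0,"jaw": 100}
    - {"delta_pos": [0,0,-150],"roll": 0,"jaw": 100}
    - {"delta_pos": [0,0,-150],"roll": 0,"jaw": 100}
    - {"delta_pos": [0,0,-150],"roll": 0,"jaw": 100}
    - {"delta_pos": [0,0,-150],"roll": 0,"jaw": 100}
    - {"delta_pos": [0,0,-150],"roll": 0,"jaw": 100}
    - {"delta_pos": [0,0,-150],"roll": 0,"jaw": 100}

```text
time_s: 4.98
ee_pos: [543.7, -212.1, 257.7]
ee_rot: [-179.9, -0.0, 72.9]
force: [0.3, 0.1, -0.2]
gripper_width: 44.3
gripper_force: 0.0
```

Run:
```python
from h import *
i,W,s=grab("wrist")
print(s["ee_pos"],s["ee_rot"],s["force"],s["gripper_width"])
z=W[...,2]; m=(np.hypot(W[...,0]-544,W[...,1]+211)<45)&(z>106)&(z<170)
p=W[m]; t=np.percentile(p[:,2],90); p=p[p[:,2]>t-5]
print(len(p),t,cv2.minAreaRect(p[:,:2].astype(np.float32)))
```

```text
[ 543.69048534 -212.1146964   257.68472628] [-1.79864030e+02 -1.44395277e-02  7.29493176e+01] [ 0.28522716  0.09800947 -0.16328146] 44.30294460099185
1694 144.21927533182878 ((543.5994873046875, -210.6439208984375), (59.26869583129883, 27.951065063476562), 73.48261260986328)
```

Request:
arm_command:
  rows:
    - {"delta_pos": [1,0,20],"roll": 0,"jaw": 100}
    - {"delta_pos": [1,0,40],"roll": 0,"jaw": 100}
    - {"delta_pos": [1,0,60],"roll": 0,"jaw": 100}
    - {"delta_pos": [1,0,80],"roll": 0,"jaw": 100}
    - {"delta_pos": [1,0,95],"roll": 0,"jaw": 100}
    - {"delta_pos": [1,0,105],"roll": 0,"jaw": 100}
    - {"delta_pos": [1,0,115],"roll": 0,"jaw": 100}
    - {"delta_pos": [1,0,125],"roll": 0,"jaw": 80}
    - {"delta_pos": [1,0,135],"roll": 0,"jaw": 60}
    - {"delta_pos": [1,0,142],"roll": 0,"jaw": 60}
    - {"delta_pos": [1,0,147],"roll": 0,"jaw": 60}
    - {"delta_pos": [1,0,149],"roll": 0,"jaw": 60}
    - {"delta_pos": [1,0,149],"roll": 0,"jaw": 60}
    - {"delta_pos": [1,0,149],"roll": 0,"jaw": 60}

```text
time_s: 6.2
ee_pos: [544.7, -211.4, 110.3]
ee_rot: [180.0, 0.0, 73.0]
force: [-1.2, -0.1, 0.0]
gripper_width: 54.4
gripper_force: 0.0
```

Request:
arm_command:
  rows:
    - {"delta_pos": [0,0,0],"roll": 0,"jaw": 20}
    - {"delta_pos": [0,0,0],"roll": 0,"jaw": 0}
    - {"delta_pos": [0,0,0],"roll": 0,"jaw": 0}
    - {"delta_pos": [0,0,0],"roll": 0,"jaw": 0}
    - {"delta_pos": [0,0,0],"roll": 0,"jaw": 0}
    - {"delta_pos": [0,0,0],"roll": 0,"jaw": 0}
    - {"delta_pos": [0,0,0],"roll": 0,"jaw": 0}
    - {"delta_pos": [0,0,0],"roll": 0,"jaw": 0}
    - {"delta_pos": [0,0,0],"roll": 0,"jaw": 0}
    - {"delta_pos": [0,0,0],"roll": 0,"jaw": 0}
  squeeze: 25

```text
time_s: 7.03
ee_pos: [544.6, -211.4, 110.2]
ee_rot: [180.0, 0.0, 73.0]
force: [-0.5, 0.1, 2.2]
gripper_width: 27.9
gripper_force: 25.0
```

Request:
arm_command:
  rows:
    - {"delta_pos": [0,0,-6],"roll": 0,"jaw": 0}
    - {"delta_pos": [0,0,-14],"roll": 0,"jaw": 0}
    - {"delta_pos": [0,0,-24],"roll": 0,"jaw": 0}
    - {"delta_pos": [0,0,-36],"roll": 0,"jaw": 0}
    - {"delta_pos": [0,0,-50],"roll": 0,"jaw": 0}
    - {"delta_pos": [0,0,-70],"roll": 0,"jaw": 0}
    - {"delta_pos": [0,0,-90],"roll": 0,"jaw": 0}
    - {"delta_pos": [0,0,-110],"roll": 0,"jaw": 0}
    - {"delta_pos": [0,0,-125],"roll": 0,"jaw": 0}
    - {"delta_pos": [0,0,-130],"roll": 0,"jaw": 0}
    - {"delta_pos": [0,0,-130],"roll": 0,"jaw": 0}
    - {"delta_pos": [0,0,-130],"roll": 0,"jaw": 0}

```text
time_s: 8.03
ee_pos: [543.9, -211.1, 239.6]
ee_rot: [-179.9, -0.0, 73.0]
force: [-1.3, 0.1, -2.7]
gripper_width: 28.1
gripper_force: 25.0
```

Request:
arm_command:
  rows:
    - {"delta_pos": [20,-10,0],"roll": -0.1,"jaw": 0}
    - {"delta_pos": [50,-25,0],"roll": -0.2,"jaw": 0}
    - {"delta_pos": [80,-41,0],"roll": -0.3,"jaw": 0}
    - {"delta_pos": [110,-56,0],"roll": -0.5,"jaw": 0}
    - {"delta_pos": [140,-71,0],"roll": -0.6,"jaw": 0}
    - {"delta_pos": [170,-86,0],"roll": -0.7,"jaw": 0}
    - {"delta_pos": [200,-102,0],"roll": -0.9,"jaw": 0}
    - {"delta_pos": [225,-114,0],"roll": -0.92,"jaw": 0}
    - {"delta_pos": [236,-120,0],"roll": -0.92,"jaw": 0}
    - {"delta_pos": [236,-120,0],"roll": -0.92,"jaw": 0}
    - {"delta_pos": [236,-120,0],"roll": -0.92,"jaw": 0}
    - {"delta_pos": [236,-120,0],"roll": -0.92,"jaw": 0}

```text
time_s: 9.03
ee_pos: [498.9, 48.4, 239.4]
ee_rot: [-180.0, 0.1, 77.5]
force: [-0.1, -0.4, -2.1]
gripper_width: 28.1
gripper_force: 25.0
```

Run:
```python
from h import *
i,W,s=grab("wrist"); np.save("w2.npy",W); cv2.imwrite("pics/w2.png",i)
print(s["ee_pos"],s["ee_rot"],s["gripper_width"])
z=W[...,2]; m=(abs(z-100)<6)&(np.hypot(W[...,0]-508,W[...,1]-108)<75)
# hole: below-mouth points enclosed
h=(z<94)&(np.hypot(W[...,0]-508,W[...,1]-108)<42)
print(m.sum(),h.sum(),np.nanmedian(z[m]),cv2.minAreaRect(W[h][:,:2].astype(np.float32)) if h.sum()>5 else 0)
```

```text
[498.85938438  48.44701006 239.40008378] [-1.79961040e+02  6.85392245e-02  7.75168927e+01] 28.103465518275733
14046 1895 100.20067355430022 ((507.8912048339844, 108.53209686279297), (64.14788818359375, 31.268722534179688), 77.65806579589844)
```

View pics/w2.png

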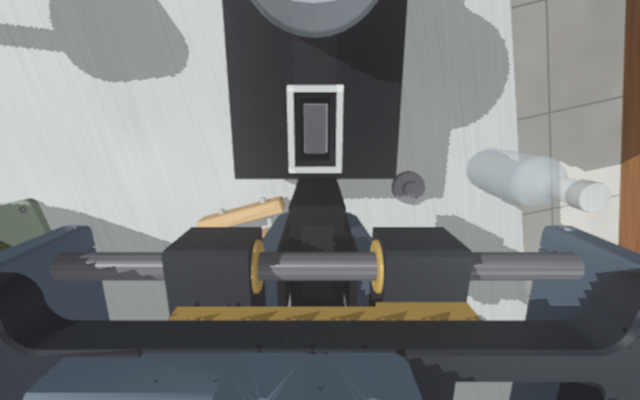

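The wrist picture shows the bezelled empty well at (315,128), with the pack held below the jaws. The well is at (508,108.5) with yaw 77.6°, which matches the first estimate, so I move over it and descend to just above the mouth.

Request:
arm_command:
  rows:
    - {"delta_pos": [20,-1.4,0],"roll": 0,"jaw": 0}
    - {"delta_pos": [40,-2.8,0],"roll": 0,"jaw": 0}
    - {"delta_pos": [60.5,-4.2,0],"roll": 0,"jaw": 0}
    - {"delta_pos": [60.5,-4.2,10],"roll": 0,"jaw": 0}
    - {"delta_pos": [60.5,-4.2,30],"roll": 0,"jaw": 0}
    - {"delta_pos": [60.5,-4.2,50],"roll": 0,"jaw": 0}
    - {"delta_pos": [60.5,-4.2,70],"roll": 0,"jaw": 0}
    - {"delta_pos": [60.5,-4.2,82],"roll": 0,"jaw": 0}
    - {"delta_pos": [60.5,-4.2,87],"roll": 0,"jaw": 0}
    - {"delta_pos": [60.5,-4.2,87],"roll": 0,"jaw": 0}
    - {"delta_pos": [60.5,-4.2,87],"roll": 0,"jaw": 0}

```text
time_s: 10.0
ee_pos: [508.3, 108.7, 153.2]
ee_rot: [180.0, 0.0, 77.5]
force: [-0.1, 0.9, -1.9]
gripper_width: 27.7
gripper_force: 25.0
```

Run:
```python
from h import *
i,W,s=grab("side"); cv2.imwrite("pics/s3.png",cv2.resize(i[120:230,260:420],None,fx=4,fy=4))
print(s["ee_pos"],s["ee_rot"],s["force"])
```

```text
[508.31270676 108.70576552 153.21617204] [1.79968941e+02 1.01447703e-03 7.74910606e+01] [-0.06590842  0.90356011 -1.94906838]
```

View pics/s3.png

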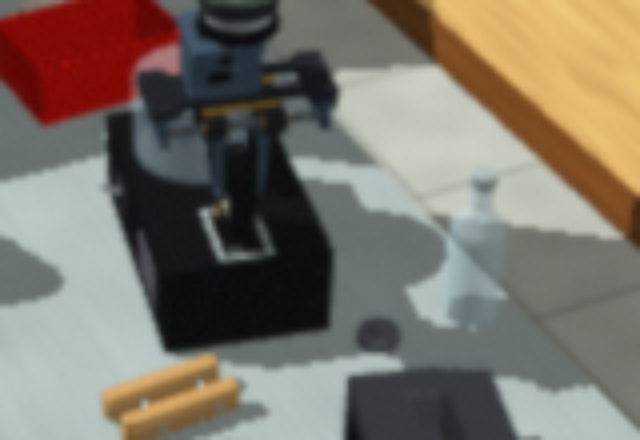

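The crop shows the pack standing just over the bezel at (240,235), centred and upright. I lower it slowly and watch the force.

Request:
arm_command:
  rows:
    - {"delta_pos": [0,0,2.5],"roll": 0,"jaw": 0}
    - {"delta_pos": [0,0,5],"roll": 0,"jaw": 0}
    - {"delta_pos": [0,0,7.5],"roll": 0,"jaw": 0}
    - {"delta_pos": [0,0,10],"roll": 0,"jaw": 0}
    - {"delta_pos": [0,0,12.5],"roll": 0,"jaw": 0}
    - {"delta_pos": [0,0,15],"roll": 0,"jaw": 0}
    - {"delta_pos": [0,0,15],"roll": 0,"jaw": 0}

```text
time_s: 10.63
ee_pos: [508.3, 109.5, 137.6]
ee_rot: [179.9, -0.0, 77.6]
force: [2.3, -0.1, -3.7]
gripper_width: 27.9
gripper_force: 25.0
```

Inside the mouth with almost no side force. Continuing down to the cradle.

Request:
arm_command:
  rows:
    - {"delta_pos": [0,0,3],"roll": 0,"jaw": 0}
    - {"delta_pos": [0,0,6],"roll": 0,"jaw": 0}
    - {"delta_pos": [0,0,9],"roll": 0,"jaw": 0}
    - {"delta_pos": [0,0,12],"roll": 0,"jaw": 0}
    - {"delta_pos": [0,0,15],"roll": 0,"jaw": 0}
    - {"delta_pos": [0,0,18],"roll": 0,"jaw": 0}
    - {"delta_pos": [0,0,21],"roll": 0,"jaw": 0}
    - {"delta_pos": [0,0,24],"roll": 0,"jaw": 0}
    - {"delta_pos": [0,0,26],"roll": 0,"jaw": 0}
    - {"delta_pos": [0,0,26],"roll": 0,"jaw": 0}

```text
time_s: 11.47
ee_pos: [508.4, 109.4, 111.6]
ee_rot: [179.9, -0.0, 77.6]
force: [5.8, -0.5, -3.8]
gripper_width: 28.0
gripper_force: 25.0
```

Request:
arm_command:
  rows:
    - {"delta_pos": [0,0,0],"roll": 0,"jaw": 60}
    - {"delta_pos": [0,0,0],"roll": 0,"jaw": 60}
    - {"delta_pos": [0,0,0],"roll": 0,"jaw": 60}
    - {"delta_pos": [0,0,0],"roll": 0,"jaw": 60}
    - {"delta_pos": [0,0,0],"roll": 0,"jaw": 60}
    - {"delta_pos": [0,0,-15],"roll": 0,"jaw": 60}
    - {"delta_pos": [0,0,-35],"roll": 0,"jaw": 60}
    - {"delta_pos": [0,0,-60],"roll": 0,"jaw": 60}
    - {"delta_pos": [0,0,-90],"roll": 0,"jaw": 0}
    - {"delta_pos": [0,0,-130],"roll": 0,"jaw": 0}
    - {"delta_pos": [0,0,-140],"roll": 0,"jaw": 0}
    - {"delta_pos": [0,0,-140],"roll": 0,"jaw": 0}
    - {"delta_pos": [0,0,-140],"roll": 0,"jaw": 0}

```text
time_s: 12.55
ee_pos: [507.4, 109.4, 251.8]
ee_rot: [180.0, -0.0, 77.5]
force: [0.5, -0.0, -0.7]
gripper_width: 24.5
gripper_force: 0.0
```

Run:
```python
from h import *
i,W,s=grab("wrist")
print(s["ee_pos"],s["ee_rot"],s["force"],s["gripper_width"])
z=W[...,2]; m=(np.hypot(W[...,0]-508,W[...,1]-108.5)<45)&(z>106)&(z<170)
p=W[m]; t=np.percentile(p[:,2],90); p=p[p[:,2]>t-5]
print(len(p),t,cv2.minAreaRect(p[:,:2].astype(np.float32)))
```

```text
[507.44135599 109.43392512 251.79599216] [ 1.79996915e+02 -6.43754591e-03  7.75486742e+01] [ 0.52530052 -0.03468495 -0.68518005] 24.540287515359292
1757 144.26567069580048 ((507.4945068359375, 109.79986572265625), (59.979957580566406, 27.71766471862793), 77.283203125)
```

The pack stands on the cradle with its top at 144 mm, centred and upright. Now I press it with closed fingers.

Request:
arm_command:
  rows:
    - {"delta_pos": [0,0,25],"roll": 0,"jaw": 0}
    - {"delta_pos": [0,0,50],"roll": 0,"jaw": 0}
    - {"delta_pos": [0,0,75],"roll": 0,"jaw": 0}
    - {"delta_pos": [0,0,92],"roll": 0,"jaw": 0}
    - {"delta_pos": [0,0,99],"roll": 0,"jaw": 0}
    - {"delta_pos": [0,0,102],"roll": 0,"jaw": 0}
    - {"delta_pos": [0,0,103],"roll": 0,"jaw": 0}
    - {"delta_pos": [0,0,103],"roll": 0,"jaw": 0}
    - {"delta_pos": [0,0,103],"roll": 0,"jaw": 0}

```text
time_s: 13.35
ee_pos: [508.5, 109.6, 149.8]
ee_rot: [179.9, -0.0, 77.5]
force: [-0.3, -0.2, 0.5]
gripper_width: 0.3
gripper_force: 0.0
```

Request:
arm_command:
  rows:
    - {"delta_pos": [0,0,1.6],"roll": 0,"jaw": 0}
    - {"delta_pos": [0,0,3.2],"roll": 0,"jaw": 0}
    - {"delta_pos": [0,0,4.8],"roll": 0,"jaw": 0}
    - {"delta_pos": [0,0,6.4],"roll": 0,"jaw": 0}
    - {"delta_pos": [0,0,8],"roll": 0,"jaw": 0}
    - {"delta_pos": [0,0,9.6],"roll": 0,"jaw": 0}
    - {"delta_pos": [0,0,11.2],"roll": 0,"jaw": 0}
    - {"delta_pos": [0,0,12.8],"roll": 0,"jaw": 0}
    - {"delta_pos": [0,0,14.4],"roll": 0,"jaw": 0}
    - {"delta_pos": [0,0,15],"roll": 0,"jaw": 0}

```text
time_s: 14.18
ee_pos: [507.9, 109.5, 133.9]
ee_rot: [180.0, -0.0, 77.6]
force: [-0.1, 0.1, 4.8]
gripper_width: 0.6
gripper_force: 1.9
```

Request:
arm_command:
  rows:
    - {"delta_pos": [0,0,1.6],"roll": 0,"jaw": 0}
    - {"delta_pos": [0,0,3.2],"roll": 0,"jaw": 0}
    - {"delta_pos": [0,0,4.8],"roll": 0,"jaw": 0}
    - {"delta_pos": [0,0,6.4],"roll": 0,"jaw": 0}
    - {"delta_pos": [0,0,8],"roll": 0,"jaw": 0}
    - {"delta_pos": [0,0,9.6],"roll": 0,"jaw": 0}
    - {"delta_pos": [0,0,11.2],"roll": 0,"jaw": 0}
    - {"delta_pos": [0,0,12.8],"roll": 0,"jaw": 0}
    - {"delta_pos": [0,0,14.4],"roll": 0,"jaw": 0}
    - {"delta_pos": [0,0,16],"roll": 0,"jaw": 0}
    - {"delta_pos": [0,0,17.5],"roll": 0,"jaw": 0}
    - {"delta_pos": [0,0,17.5],"roll": 0,"jaw": 0}

```text
time_s: 15.18
ee_pos: [508.0, 109.5, 116.5]
ee_rot: [180.0, -0.0, 77.6]
force: [-0.6, -0.1, 7.0]
gripper_width: 0.4
gripper_force: 2.9
```

Request:
arm_command:
  rows:
    - {"delta_pos": [0,0,1],"roll": 0,"jaw": 0}
    - {"delta_pos": [0,0,1.5],"roll": 0,"jaw": 0}
    - {"delta_pos": [0,0,1.5],"roll": 0,"jaw": 0}

```text
time_s: 15.43
ee_pos: [508.0, 109.5, 115.2]
ee_rot: [180.0, -0.0, 77.6]
force: [-0.4, 0.7, 6.5]
gripper_width: -0.0
gripper_force: 3.2
```

Request:
arm_command:
  rows:
    - {"delta_pos": [0,0,1],"roll": 0,"jaw": 0}
    - {"delta_pos": [0,0,1],"roll": 0,"jaw": 0}

```text
time_s: 15.6
ee_pos: [508.0, 109.5, 114.2]
ee_rot: [180.0, -0.0, 77.5]
force: [-0.8, 0.3, 6.2]
gripper_width: 0.4
gripper_force: 3.1
```

Pressed about 30 mm so far. I go on in 1 mm steps and watch for the stop.

Request:
arm_command:
  rows:
    - {"delta_pos": [0,0,1],"roll": 0,"jaw": 0}
    - {"delta_pos": [0,0,1],"roll": 0,"jaw": 0}

```text
time_s: 15.77
ee_pos: [508.0, 109.5, 113.2]
ee_rot: [180.0, -0.0, 77.6]
force: [-0.4, -0.1, 5.3]
gripper_width: 0.1
gripper_force: 3.0
```

Request:
arm_command:
  rows:
    - {"delta_pos": [0,0,1],"roll": 0,"jaw": 0}
    - {"delta_pos": [0,0,1],"roll": 0,"jaw": 0}

```text
time_s: 15.93
ee_pos: [508.0, 109.5, 112.1]
ee_rot: [180.0, -0.0, 77.6]
force: [-0.3, 0.5, 6.1]
gripper_width: 0.5
gripper_force: 2.9
```

Request:
arm_command:
  rows:
    - {"delta_pos": [0,0,1],"roll": 0,"jaw": 0}
    - {"delta_pos": [0,0,1],"roll": 0,"jaw": 0}

```text
time_s: 16.1
ee_pos: [508.0, 109.5, 111.2]
ee_rot: [180.0, -0.0, 77.6]
force: [-0.7, 0.4, 7.3]
gripper_width: 0.1
gripper_force: 3.5
```

Request:
arm_command:
  rows:
    - {"delta_pos": [0,0,1],"roll": 0,"jaw": 0}
    - {"delta_pos": [0,0,1],"roll": 0,"jaw": 0}

```text
time_s: 16.27
ee_pos: [508.1, 109.5, 110.6]
ee_rot: [180.0, -0.0, 77.6]
force: [-0.0, -0.9, 9.4]
gripper_width: 0.3
gripper_force: 4.4
```

Request:
arm_command:
  rows:
    - {"delta_pos": [0,0,0.7],"roll": 0,"jaw": 0}
    - {"delta_pos": [0,0,0.7],"roll": 0,"jaw": 0}
    - {"delta_pos": [0,0,0.7],"roll": 0,"jaw": 0}

```text
time_s: 16.52
ee_pos: [508.0, 109.5, 109.7]
ee_rot: [180.0, -0.0, 77.6]
force: [-0.3, 0.2, 7.4]
gripper_width: 0.8
gripper_force: 3.4
```

Request:
arm_command:
  rows:
    - {"delta_pos": [0,0,0.8],"roll": 0,"jaw": 0}
    - {"delta_pos": [0,0,0.8],"roll": 0,"jaw": 0}
    - {"delta_pos": [0,0,0.8],"roll": 0,"jaw": 0}

```text
time_s: 16.77
ee_pos: [508.0, 109.5, 108.8]
ee_rot: [180.0, -0.0, 77.5]
force: [-0.7, -0.3, 6.9]
gripper_width: 0.4
gripper_force: 3.4
```

Request:
arm_command:
  rows:
    - {"delta_pos": [0,0,0.8],"roll": 0,"jaw": 0}
    - {"delta_pos": [0,0,0.8],"roll": 0,"jaw": 0}
    - {"delta_pos": [0,0,0.8],"roll": 0,"jaw": 0}

```text
time_s: 17.02
ee_pos: [508.1, 109.5, 108.2]
ee_rot: [180.0, -0.0, 77.6]
force: [-1.7, -0.5, 7.9]
gripper_width: 0.8
gripper_force: 4.0
```

Request:
arm_command:
  rows:
    - {"delta_pos": [0,0,0.8],"roll": 0,"jaw": 0}
    - {"delta_pos": [0,0,0.8],"roll": 0,"jaw": 0}
    - {"delta_pos": [0,0,0.8],"roll": 0,"jaw": 0}

```text
time_s: 17.27
ee_pos: [508.1, 109.5, 107.8]
ee_rot: [179.9, -0.0, 77.6]
force: [-2.0, -0.3, 9.2]
gripper_width: 0.4
gripper_force: 5.1
```

Request:
arm_command:
  rows:
    - {"delta_pos": [0,0,0.8],"roll": 0,"jaw": 0}
    - {"delta_pos": [0,0,0.8],"roll": 0,"jaw": 0}
    - {"delta_pos": [0,0,0.8],"roll": 0,"jaw": 0}

```text
time_s: 17.52
ee_pos: [508.2, 109.5, 107.3]
ee_rot: [179.9, -0.0, 77.6]
force: [-3.0, -1.7, 12.8]
gripper_width: 0.7
gripper_force: 6.2
```

Request:
arm_command:
  rows:
    - {"delta_pos": [0,0,0.8],"roll": 0,"jaw": 0}
    - {"delta_pos": [0,0,0.8],"roll": 0,"jaw": 0}
    - {"delta_pos": [0,0,0.8],"roll": 0,"jaw": 0}

```text
time_s: 17.77
ee_pos: [508.3, 109.4, 106.9]
ee_rot: [179.9, -0.0, 77.6]
force: [-2.6, -1.8, 15.1]
gripper_width: 0.6
gripper_force: 7.3
```

That is 15 N, so the stop is reached. Now I let go.

Request:
arm_command:
  rows:
    - {"delta_pos": [0,0,-3],"roll": 0,"jaw": 0}
    - {"delta_pos": [0,0,-6],"roll": 0,"jaw": 0}
    - {"delta_pos": [0,0,-9],"roll": 0,"jaw": 0}
    - {"delta_pos": [0,0,-12],"roll": 0,"jaw": 0}
    - {"delta_pos": [0,0,-16],"roll": 0,"jaw": 0}
    - {"delta_pos": [0,0,-25],"roll": 0,"jaw": 0}
    - {"delta_pos": [0,0,-50],"roll": 0,"jaw": 0}
    - {"delta_pos": [0,0,-85],"roll": 0,"jaw": 0}
    - {"delta_pos": [0,0,-120],"roll": 0,"jaw": 0}
    - {"delta_pos": [0,0,-140],"roll": 0,"jaw": 0}
    - {"delta_pos": [0,0,-140],"roll": 0,"jaw": 0}
    - {"delta_pos": [0,0,-140],"roll": 0,"jaw": 0}
    - {"delta_pos": [0,0,-140],"roll": 0,"jaw": 0}

```text
time_s: 18.85
ee_pos: [507.0, 109.3, 244.2]
ee_rot: [-179.9, 0.0, 77.6]
force: [0.2, 0.5, -0.8]
gripper_width: 0.3
gripper_force: 0.0
```

Run:
```python
from h import *
i,W,s=grab("wrist")
print(s["ee_pos"],s["force"])
z=W[...,2]; m=(np.hypot(W[...,0]-508,W[...,1]-108.5)<45)&(z>104)&(z<170)
p=W[m]; t=np.percentile(p[:,2],90); p=p[p[:,2]>t-5]
print(len(p),t,cv2.minAreaRect(p[:,:2].astype(np.float32)))
```

```text
[506.97969531 109.32205632 244.21605268] [ 0.19653419  0.51012483 -0.82336413]
1427 116.7396584485016 ((507.6512756347656, 110.376953125), (58.718101501464844, 27.24816131591797), 78.20256805419922)
```

```bash
python3 -c "
from workcell import env; print(env.job_done())"
```

```text
the job is handed in; nothing more can be done
None
```

The job is handed in: the pack was released from the dock and is now latched in the station's well, its top about 16 mm above the mouth, untouched, after about 19 s of the 58 s. No verdict came back.

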